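# Pin the specimen fixture and wedge its levelling feet clear

### The arm

A 6-joint arm with a two-finger parallel gripper is mounted at the origin on the work surface. World frame = base frame: x ahead of the robot, y to its left, z up, the work surface at z = 0. Lengths are in mm, angles in rad, forces in N, time in s.
With the tool pointing down it reaches from about 350 to 875 mm from the base axis. Payload 4.2 kg.
Tool frame: the origin (TCP) lies midway between the tips of the shut fingers; the grasp point (between the pads) lies 19 mm behind it; z points along the fingers, y is the line along which they close (so a half turn about z gives the same grasp; the last joint's range is limited). The gripper opens to 85 mm and grips with 20 to 120 N. Pads are 22 mm wide; open, the fingers measure 114 mm over their backs; the gripper's body (76 mm by 85 mm) begins 54 mm behind the grasp point. The pads swing forward as they close: fully open they stand 13 mm farther back than shut.
Start: joints at [-0.903, 0.385, 0.008, 0, -1.194, -0.259], TCP at [248.456, -573.471, 231.312] pointing down, gripper open.
Joint ranges: [-3.14, 3.14], [-1.21, 2.06], [-1.07, 1.41], [-3.16, 2.05], [-2.99, -0.16], [-3.1, 3.1]. Speed limits (rad/s): [2.79, 2.79, 3.14, 3.14, 3.14, 3.14].

### API

Orientations are given as a unit quaternion [x, y, z, w].
In Python, from bench import arm gives the robot as it stands.
- The arm moves only by the tool send_rows, never from a script. Its argument "targets" is a list of rows, each an object of numbers: "gripper": the gripper command: -1 is fully open, 1 is shut, values between are in proportion; "x", "y", "z": the shift along the tool's x, y, z in cm; "ax", "ay", "az": the turn, a rotation vector about the tool's x, y, z in degrees. A call has 1 to 5 rows; each row shifts and turns the commanded pose from where the row before left it, along the tool's axes as they then stand; what a row does not reach is not made up. A row lasts 1/12 s, in which the tool goes at most 41.7 mm and 7.16 degrees, less where a joint would pass 70% of its speed; a pose out of reach is approached as far as the arm can. A call is refused whole if a number of a shift passes 4.17 or a number of a turn 7.16, either way. A call with a gripper value outside its range is refused whole. The fingers move at their own pace and stop on an object; the grip force is fixed at half the most. Time passes only in rows, so rows that do not move let the fingers close. It gives the time, the measured TCP pose, the force, the opening and the grip force at its end, in the units of the state.
- arm.read_state(): the state, without advancing time (a new reading comes with each control period).
- arm.get_image(name): name is "scene" or "top" or "wrist"; returns (picture, depth): 480x640x3 uint8, red, green, blue; 480x640 float32, mm along the optical axis (not along the pixel's ray), 0 where there is no reading.
- arm.camera_model(name): a dict with "fx", "fy", "cx", "cy" (pixels), "distortion" ([k1, k2, p1, p2, k3] as OpenCV has them; the pictures are not rectified), "cam_to_world" (4x4, takes a point from camera to world coordinates). Camera axes: x right, y down, z forward; pixel columns grow to the right and rows downward; lengths in mm; the calibration is good to about 2 mm. A picture is of the moment at which its call begins: read the wrist's pose just before it. camera_model takes no time and is no camera call; for the wrist camera it gives the pose at the moment of the call.
- arm.job_done(): hands the job in; it is judged then, once.
Trained networks look in the newest picture that a camera, given by its name, has taken for a name from the list of things; names that differ only in an ending like _2 or _b are one class to them, and where a whole thing is asked for, a point or a joint stands for the part that bears it (a point fixed in the world has none). Each returns a list of dicts, best first, with "score" (0 to 1); they miss things now and then, are a little off and sometimes report something else, mostly with a low value. They report only what shows in the picture. A call takes as long as a camera call. They do not tell look-alikes from the thing itself.
- arm.boxes_of(camera, thing): "rect" ([left, top, width, height] in pixels, round what is visible of it).
The state is a dict: "clock": time; "joints": joint angles; "joint_vel": joint speeds; "joint_efforts": joint torques, N m; "position": TCP position; "ee_rot": TCP orientation; "contact_force": force on the tool from outside, world axes, zero at the start; "wrist_torque": the same for the moment, N m; "gripper_width": finger opening in mm; "grasp_force": force on a finger pad.
Only numpy, scipy, OpenCV 4.12 (cv2) and the standard library are available. Lean on these libraries where they do the work, as an engineer would, in place of code of your own. Each camera call takes 0.05 s, during which the arm holds its last target. There are 200 camera calls.

### The job

The levelling feet of the specimen fixture on the blue tester bed have to be unloaded so that they can be set. First lock the fixture: drop the locating pin (the one with the broad knurled head, from the grey block) fully home into the empty hole in the fixture's rear right corner, seen from the robot, and let go of it; then slide the levelling wedge, thin end first and flat on the bed, under the middle of the fixture's front edge until both front feet just come clear of the bed, about 3 mm, and finish holding the wedge there in the gripper, without touching the fixture or the pin. Leave the other loose things where they are.

Things in the scene. Friction and masses are not known exactly. Their poses are not given: they have to be found in the camera images.
- bed: Blue bed plate of the horizontal force tester, screwed down, 270 x 460 x 25 mm (x, y, z). Origin at the centre of its underside, z up, +x away from the robot's side. Its flat top is 25 mm above the bench. The fixture stands on its right (-y) half; on its left half, from y = +20 mm on, stands the load-cell carriage, up to 120 mm above the bench.
- fixture: Loose fixture, about 0.9 kg, on the bed: aluminium plate 110 x 150 x 12 mm, underside 8 mm and top 20 mm above the bed, with a vise in the middle (58 mm high). Origin mid-outline at bed-top height; x to its rear, y left. It stands on a bar under its rear edge (x 31 to 55) and two levelling feet 16 mm across at x -40, y +60 and -60 (thumb heads to 35 mm high). Wedged, it tips about x = 55.
- pin_hole (a point): Mouth of the open hole in the fixture's rear right corner (fixture x 43, y -55 mm), at the plate's top face, 20 mm above the bed; axes as the fixture's. 9.5 mm wide, straight down 20 mm through plate and bar, then on into the bed. In the like hole at y +55 a fixed dowel of the bed already stands; with that one alone the wedge would push the fixture askew.
- bed_socket (a point): Mouth of the pin hole in the bed's top face, straight below pin_hole; 9.5 mm wide, 22 mm deep. Axes as the bed's.
- foot_left (a point): Centre of the underside of the fixture's left front levelling foot; it is at the bed's top face while the foot stands on the bed.
- foot_right (a point): Centre of the underside of the fixture's right front levelling foot.
- front_edge (a point): Middle of the lower front edge of the fixture's plate, 8 mm above the bed before wedging; between the feet the slot under it is open, 104 mm wide. The wedge goes in here along the fixture's +x. When the edge rises 3.5 mm the feet rise 3 mm.
- locating_pin: Loose steel pin, 70 g, upright in one of the grey block's two holes: stem 8 mm across, 36 mm long, with a tapered nose; above it a knurled head 18 mm across, z = 36 to 70 mm (the broader, lower head of the two). Origin at the nose's end, z up the pin. In the block the nose is 6 mm above the bench. Fully home, the head sits on the fixture's plate and the nose is 16 mm below the bed's top.
- pin_grip (a point): Point on the locating pin's axis in its head, 60 mm above the nose's end: a good height to grip it.
- pin_block: Grey plastic pin block fixed to the bench, 44 x 100 x 30 mm (x, y, z), with two holes 9.5 mm wide and 24 mm deep at y = -25 and +25 mm. Origin at the centre of its underside. The locating pin and the gauge pin stand in it, either way round.
- wedge: Loose steel wedge, 0.22 kg, 30 mm wide, flat on the bench: upright grip lug 24 x 20 x 42 mm (x, y, z), gripped across y, and a tongue towards +x. Origin at the underside below the lug's centre. The tongue's top falls 1 in 5 from 16 mm high at x = 12 to 4 mm at the thin end, x = 72 mm: it meets the 8 mm high front edge when 20 mm of it are under, and each 5 mm more lift the edge 1 mm.
- gauge_pin: Another loose pin in the grey block, with a slim smooth head 12 mm across and 56 mm tall, not needed. Origin at the nose's end.
- weight: Bystander: loose steel test weight with a knob, 36 mm across, 56 mm tall, on the front right corner of the bed.
- wrench: Bystander: loose open-ended spanner, 130 mm long, lying on the front left of the bed.
- forceps: Bystander: loose steel forceps, 135 mm long, lying flat on the bench on the right.
Mind the look-alikes: they are no part of the job. Leave any red or yellow look-alike of the wedge alone.

How it is judged (in metres and radians):
On the way, in this order (a step that is already met when the one before it is completed fails the run):
1. the locating pin is fully home through the fixture into the bed (within 4 mm of the full depth) and let go (z of locating_pin in the frame of bed_socket below -0.012 m and horizontal distance between locating_pin and bed_socket below 0.005 m and contact force between the fingers and locating_pin below 0.1 N), for 0.2 s.
2. the wedge, in the gripper, has both front feet lifted clear of the bed (z of each of foot_left, foot_right in the frame of bed_socket above 0.001 m and contact force between wedge and fixture above 1 N and contact force between the fingers and wedge above 2 N), for 0.2 s.
At the end, for the whole second after the job is handed in: Pin home (nose 12 mm or more below the bed top) and let go; both front feet 1 to 5.5 mm clear of the bed; the wedge level on the bed (within 2 mm), within 25 mm of the fixture's middle line, bearing the fixture and held by the fingers, at rest; fingers and arm touch neither fixture nor pin (all of step 1 and all of step 2 and z of each of foot_left, foot_right in the frame of bed_socket below 0.0055 m and horizontal distance between pin_hole and bed_socket below 0.005 m and z of wedge in the frame of bed_socket below 0.002 m and angle between wedge's own z axis and vertical below 0.08 rad and contact force between each of the arm, the fingers and fixture below 0.1 N and linear speed of each of fixture, wedge below 0.01 m/s and y of wedge in the frame of fixture between -0.025 and 0.025 m); the arm keeps its last pose, push and grip.
It fails at once if a loose bystander (gauge pin, weight, spanner, forceps) is moved by more than 25 mm (distance of any of gauge_pin, weight, wrench, forceps from where it was at the start of the episode above 0.025 m).
It also fails if it takes over 70 s, if anything falls off the work surface, if the arm or the gripper's body presses on something with over 40 N, if the wrist force passes 120 N, or if a joint passes its speed limit or range.

## Working session

There is one attempt and no reset: what is moved stays moved. The work goes in short steps, Python scripts to look and compute and a tool call to move; the robot and the scene stay as the last step left them, time stands still between calls to the robot, and variables do not carry over. Pictures are saved under pics/ and viewed, at most 10 in all, crops included, and the job is handed in when it is done.

Besides the shell and the picture viewer there is one more tool, called after "Request:" by a JSON object that holds its "op" and its "data", one argument or row to a line. send_rows: Moves the arm, as the interface text tells. Its arguments: {"type":"object","properties":{"targets":{"type":"array"}},"required":["targets"]}

```bash
mkdir -p pics; ls; cat > h.py <<'E'
import numpy as np, cv2
from bench import arm
from scipy.spatial.transform import Rotation as R
def snap(n):
    m=arm.camera_model(n); p,d=arm.get_image(n); return p,d,m
def save(p,f): cv2.imwrite('pics/'+f,cv2.cvtColor(p,cv2.COLOR_RGB2BGR))
def cloud(d,m):
    h,w=d.shape; u,v=np.meshgrid(np.arange(w),np.arange(h))
    K=np.array([[m['fx'],0,m['cx']],[0,m['fy'],m['cy']],[0,0,1]],float)
    q=cv2.undistortPoints(np.stack([u,v],-1).reshape(-1,1,2).astype(np.float64),K,np.array(m['distortion'],float)).reshape(h,w,2)
    P=np.stack([q[...,0]*d,q[...,1]*d,d],-1)
    T=np.array(m['cam_to_world']); W=P@T[:3,:3].T+T[:3,3]; W[d<=0]=np.nan
    return W
E
python3 - <<'E'
from h import *
p,d,m=snap('top'); save(p,'top.png'); np.savez('top.npz',p=p,d=d); W=cloud(d,m); np.save('topW.npy',W)
print(np.array(m['cam_to_world']).round(2), m['fx'],np.nanmin(W[...,:2],(0,1)),np.nanmax(W[...,:2],(0,1)))
for n in ['fixture','locating_pin','gauge_pin','pin_block','wedge','weight','wrench','forceps','bed','pin_hole']:
    print(n,[(np.round(b['rect']).tolist(),round(b['score'],2)) for b in arm.boxes_of('top',n)][:4])
p,d,m=snap('scene'); save(p,'scene.png')
s=arm.read_state(); print(s)
E
```

```text
pics
[[ 2.00000e-02 -9.80000e-01  1.80000e-01  3.25800e+02]
 [-1.00000e+00 -2.00000e-02  2.00000e-02 -1.21550e+02]
 [-1.00000e-02 -1.80000e-01 -9.80000e-01  1.23792e+03]
 [ 0.00000e+00  0.00000e+00  0.00000e+00  1.00000e+00]] 463.5083491943539 [  -58.7602594  -1610.20912826] [1942.71365207 1533.82111501]
fixture [([243.0, 207.0, 63.0, 45.0], 0.69)]
locating_pin [([146.0, 168.0, 188.0, 130.0], 0.6), ([394.0, 224.0, 8.0, 8.0], 0.38)]
gauge_pin []
pin_block [([387.0, 218.0, 37.0, 26.0], 0.78)]
wedge [([380.0, 300.0, 15.0, 30.0], 0.9), ([400.0, 261.0, 17.0, 29.0], 0.81), ([423.0, 303.0, 20.0, 26.0], 0.75), ([471.0, 315.0, 21.0, 24.0], 0.75)]
weight [([168.0, 242.0, 34.0, 46.0], 0.72), ([299.0, 278.0, 15.0, 14.0], 0.68), ([144.0, 170.0, 189.0, 129.0], 0.28)]
wrench [([166.0, 241.0, 37.0, 43.0], 0.63)]
forceps [([441.0, 245.0, 28.0, 38.0], 0.6), ([147.0, 171.0, 190.0, 129.0], 0.17)]
bed [([144.0, 168.0, 190.0, 134.0], 0.71), ([396.0, 223.0, 7.0, 7.0], 0.43)]
pin_hole [([242.0, 208.0, 64.0, 46.0], 0.79)]
{'clock': 0.6, 'joints': array([-9.03434657e-01,  3.84648791e-01,  7.88433401e-03,  7.62337710e-06,
       -1.19397971e+00, -2.58584210e-01]), 'joint_vel': array([ 0.00056949, -0.00115615, -0.00207173, -0.00088234,  0.00072535,
        0.00054379]), 'joint_efforts': array([ 2.04092248e-04, -3.91830790e+01,  1.88529110e+01,  4.18878704e+00,
       -3.93146784e-04,  8.43753014e-06]), 'position': array([ 248.43143705, -573.47763522,  231.33800521]), 'ee_rot': array([-2.02970024e-01,  9.79184951e-01, -2.49152008e-05,  8.47528336e-06]), 'contact_force': array([ 0.94469821,  0.67498104, -1.9950109 ]), 'wrist_torque': array([-0.08915839,  0.01399625, -0.05458853]), 'grasp_force': 0.0, 'gripper_width': 85.34479057210393}
```

```bash
python3 - <<'E'
import cv2
a=cv2.imread('pics/top.png'); cv2.imwrite('pics/top_c.png',cv2.resize(a[150:350,130:510],None,fx=2.1,fy=2.1,interpolation=cv2.INTER_CUBIC))
E
```

```text
(no output)
```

View pics/top_c.png

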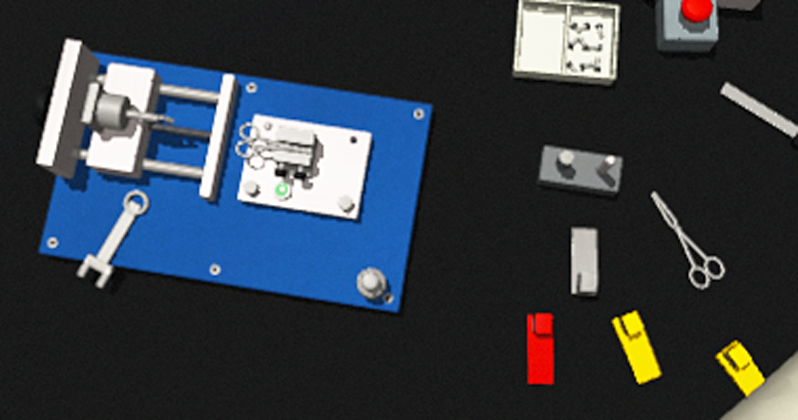

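View pics/scene.png

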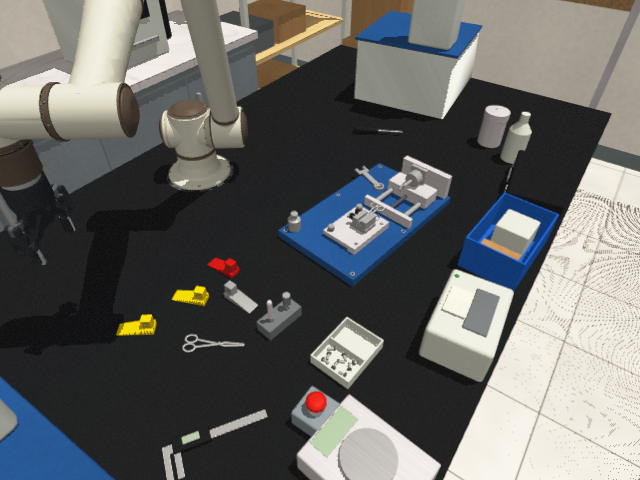

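The top view shows the grey wedge at px (408,275). Its look-alikes are the red one at (387,315) and the yellow ones at (433,315) and (482,326), which I leave alone. The block's pins are at (399,225), which looks broad, and (419,227), which looks slim with a long shadow. The fixture is at (275,230), with its open hole near (298,217).

```bash
python3 - <<'E'
from h import *
W=np.load('topW.npy'); z=np.load('top.npz'); p=z['p'].astype(int)
def reg(n,r,zl,zh):
    x,y,w,h=r; Q=W[y:y+h,x:x+w].reshape(-1,3); Q=Q[(Q[:,2]>zl)&(Q[:,2]<zh)]
    c=cv2.minAreaRect(Q[:,:2].astype(np.float32)) if len(Q)>2 else None
    print(n,len(Q),Q.mean(0).round(1) if len(Q) else '',c)
reg('block',(383,214,46,34),22,38); reg('pinL',(390,214,18,22),50,100); reg('pinR',(410,214,18,22),50,100)
reg('wedge',(396,256,26,40),3,60); reg('lug',(396,256,26,40),30,60)
reg('fixplate',(236,200,76,60),40,50); reg('weight',(292,272,30,28),40,100)
B=W[150:310,130:350].reshape(-1,3); c=p[150:310,130:350].reshape(-1,3)
k=(c[:,2]>c[:,0]+60)&(abs(B[:,2]-25)<8); print('bed',k.sum(),np.median(B[k,2]),cv2.minAreaRect(B[k,:2].astype(np.float32)), cv2.boxPoints(cv2.minAreaRect(B[k,:2].astype(np.float32))))
m=arm.camera_model('wrist'); s=arm.read_state(); Rm=R.from_quat(s['ee_rot']).as_matrix(); T=np.array(m['cam_to_world']); print('cam in tool',(Rm.T@(T[:3,3]-s['position'])).round(1),(Rm.T@T[:3,:3]).round(3),m['fx']); print(Rm.round(3))
E
```

```text
block 542 [ 593.4 -325.1   29.8] ((595.5640258789062, -326.43804931640625), (101.31684875488281, 46.071990966796875), 82.2137451171875)
pinL 54 [ 596.9 -300.2   71.1] ((597.9059448242188, -300.92987060546875), (17.834630966186523, 16.498580932617188), 58.20721435546875)
pinR 38 [ 590.  -349.2   82. ] ((591.4707641601562, -350.0049133300781), (10.677665710449219, 10.458677291870117), 27.716121673583984)
wedge 444 [ 477.6 -331.5   15.6] ((479.1190490722656, -336.451416015625), (67.34636688232422, 102.2806396484375), 89.48367309570312)
lug 84 [ 450.3 -331.2   41.1] ((450.1822509765625, -331.61749267578125), (19.786848068237305, 23.23991584777832), 88.94910430908203)
fixplate 1638 [586.2  16.7  45.3] ((596.4254150390625, 38.79434585571289), (184.3181610107422, 119.75928497314453), 81.83280181884766)
weight 160 [441.8 -66.1  66.9] ((443.16143798828125, -65.57992553710938), (34.640987396240234, 34.0050048828125), 15.064753532409668)
bed 10576 25.54655122501856 ((577.684814453125, 110.66310119628906), (461.0680236816406, 271.5048522949219), 81.77733612060547) [[ 410.35687  -98.08559]
 [ 679.0706  -136.91634]
 [ 745.01276  319.4118 ]
 [ 476.299    358.24255]]
cam in tool [  69.8   -0.3 -141.5] [[-0.    -0.961 -0.277]
 [ 1.     0.    -0.   ]
 [ 0.    -0.277  0.961]] 426.06543161119254
[[-0.918 -0.397  0.   ]
 [-0.397  0.918 -0.   ]
 [-0.    -0.    -1.   ]]
```

```bash
cat >> h.py <<'E'
def plan(xyz,yaw,g,n):
    "n equal rows to TCP xyz, tool y axis at angle yaw (deg, mod 180), tool down; prints rows in cm/deg"
    s=arm.read_state(); p=np.array(s['position']); q=R.from_quat(s['ee_rot']); M=q.as_matrix()
    c=np.degrees(np.arctan2(M[1,1],M[0,1])); dy=(yaw-c+90)%180-90
    a=np.radians(yaw if abs((c+dy-yaw+180)%360-180)<1 else yaw+180)
    y=np.array([np.cos(a),np.sin(a),0]); zz=np.array([0,0,-1.]); t=R.from_matrix(np.stack([np.cross(y,zz),y,zz],1))
    rv=(q.inv()*t).as_rotvec(degrees=True)/n; r=np.round(rv,2); 
    for i in range(n):
        d=q.inv().apply((np.array(xyz)-p)/(n-i))/10; d=np.round(d,2)
        print('{"gripper":%g,"x":%g,"y":%g,"z":%g,"ax":%g,"ay":%g,"az":%g},'%(g,*d,*r),end='\n' if i%5==4 else '')
        p=p+q.apply(d*10); q=q*R.from_rotvec(r,degrees=True)
    print('\nend',p.round(1))
E
python3 -c "
from h import *
plan([598,-301,190],172.2,-1,15)"
```

```text
{"gripper":-1,"x":-2.86,"y":0.74,"z":0.28,"ax":-0,"ay":-0,"az":-3.92},{"gripper":-1,"x":-2.9,"y":0.54,"z":0.28,"ax":-0,"ay":-0,"az":-3.92},{"gripper":-1,"x":-2.94,"y":0.34,"z":0.27,"ax":-0,"ay":-0,"az":-3.92},{"gripper":-1,"x":-2.95,"y":0.14,"z":0.28,"ax":-0,"ay":-0,"az":-3.92},{"gripper":-1,"x":-2.95,"y":-0.06,"z":0.27,"ax":-0,"ay":-0,"az":-3.92},
{"gripper":-1,"x":-2.94,"y":-0.26,"z":0.28,"ax":-0,"ay":-0,"az":-3.92},{"gripper":-1,"x":-2.92,"y":-0.46,"z":0.27,"ax":-0,"ay":-0,"az":-3.92},{"gripper":-1,"x":-2.88,"y":-0.66,"z":0.28,"ax":-0,"ay":-0,"az":-3.92},{"gripper":-1,"x":-2.83,"y":-0.86,"z":0.27,"ax":-0,"ay":-0,"az":-3.92},{"gripper":-1,"x":-2.76,"y":-1.05,"z":0.28,"ax":-0,"ay":-0,"az":-3.92},
{"gripper":-1,"x":-2.69,"y":-1.23,"z":0.27,"ax":-0,"ay":-0,"az":-3.92},{"gripper":-1,"x":-2.6,"y":-1.41,"z":0.28,"ax":-0,"ay":-0,"az":-3.92},{"gripper":-1,"x":-2.49,"y":-1.59,"z":0.27,"ax":-0,"ay":-0,"az":-3.92},{"gripper":-1,"x":-2.38,"y":-1.76,"z":0.28,"ax":-0,"ay":-0,"az":-3.92},{"gripper":-1,"x":-2.25,"y":-1.91,"z":0.27,"ax":-0,"ay":-0,"az":-3.92},

end [ 598. -301.  190.]
```

Request:
{"op": "send_rows", "data": {
  "targets": [
    {"gripper":-1,"x":-2.9,"y":0.7,"z":0.3,"az":-3.9},
    {"gripper":-1,"x":-2.9,"y":0.5,"z":0.3,"az":-3.9},
    {"gripper":-1,"x":-2.9,"y":0.3,"z":0.3,"az":-3.9},
    {"gripper":-1,"x":-2.9,"y":0.1,"z":0.3,"az":-3.9},
    {"gripper":-1,"x":-2.9,"y":-0.1,"z":0.3,"az":-3.9}
  ]
}}

```text
$.targets[0]: bad value
```

Request:
{"op": "send_rows", "data": {
  "targets": [
    {"gripper":-1,"x":-2.9,"y":-0.3,"z":0.3,"az":-3.9},
    {"gripper":-1,"x":-2.9,"y":-0.5,"z":0.3,"az":-3.9},
    {"gripper":-1,"x":-2.9,"y":-0.7,"z":0.3,"az":-3.9},
    {"gripper":-1,"x":-2.8,"y":-0.9,"z":0.3,"az":-3.9},
    {"gripper":-1,"x":-2.8,"y":-1.0,"z":0.3,"az":-3.9}
  ]
}}

```text
$.targets[0]: bad value
```

Request:
{"op": "send_rows", "data": {
  "targets": [
    {"gripper":-1,"x":-2.7,"y":-1.2,"z":0.3,"az":-3.9},
    {"gripper":-1,"x":-2.6,"y":-1.4,"z":0.3,"az":-3.9},
    {"gripper":-1,"x":-2.5,"y":-1.6,"az":-3.9},
    {"gripper":-1,"x":-2.4,"y":-1.8,"az":-3.9},
    {"gripper":-1,"x":-2.2,"y":-1.9,"az":-3.9}
  ]
}}

```text
$.targets[0]: bad value
```

```bash
python3 - <<'E'
from h import *
s=arm.read_state(); print(s['clock'],s['position'].round(1),R.from_quat(s['ee_rot']).as_matrix()[:,1].round(3),s['contact_force'].round(1))
p,d,m=snap('wrist'); save(p,'w1.png'); W=cloud(d,m); np.savez('w1.npz',p=p,W=W)
for lo,hi in [(26,34),(72,79),(79,110)]:
    k=(W[...,2]>lo)&(W[...,2]<hi)&(abs(W[...,0]-595)<60)&(abs(W[...,1]+325)<60); Q=W[k]
    v,u=np.nonzero(k); print(lo,k.sum(),Q.mean(0).round(1),cv2.minAreaRect(Q[:,:2].astype(np.float32)),u.mean(),v.mean())
E
```

```text
0.6 [ 248.4 -573.5  231.3] [-0.397  0.918 -0.   ] [ 0.9  0.7 -2. ]
26 0 [nan nan nan] ((0.0, 0.0), (0.0, 0.0), 0.0) nan nan
72 0 [nan nan nan] ((0.0, 0.0), (0.0, 0.0), 0.0) nan nan
79 0 [nan nan nan] ((0.0, 0.0), (0.0, 0.0), 0.0) nan nan<stdin>:6: RuntimeWarning: Mean of empty slice.
  ret = um.true_divide(
  ret = ret.dtype.type(ret / rcount)
```

View pics/w1.png

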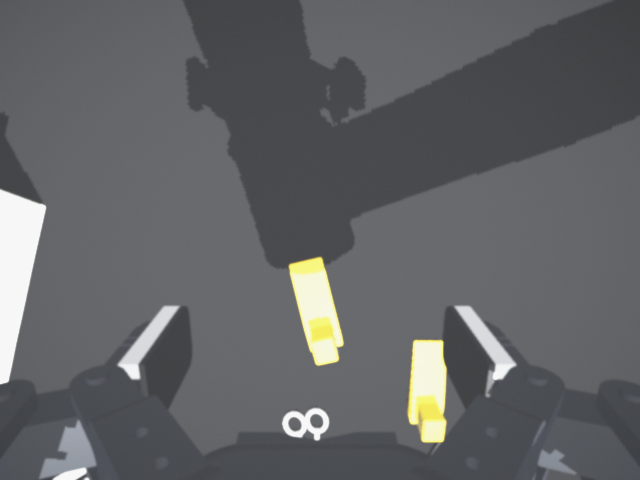

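The call was refused because each row needs every key. The wrist view shows only the fingers and the yellow look-alikes. I'm resending.

Request:
{"op": "send_rows", "data": {
  "targets": [
    {"gripper":-1,"x":-2.9,"y":0.7,"z":0.3,"ax":0,"ay":0,"az":-3.9},
    {"gripper":-1,"x":-2.9,"y":0.5,"z":0.3,"ax":0,"ay":0,"az":-3.9},
    {"gripper":-1,"x":-2.9,"y":0.3,"z":0.3,"ax":0,"ay":0,"az":-3.9},
    {"gripper":-1,"x":-2.9,"y":0.1,"z":0.3,"ax":0,"ay":0,"az":-3.9},
    {"gripper":-1,"x":-2.9,"y":-0.1,"z":0.3,"ax":0,"ay":0,"az":-3.9}
  ]
}}

```text
clock: 1.07
position: [366.2, -484.3, 216.3]
ee_rot: [-0.367, 0.93, -0.0, 0.0]
contact_force: [-0.5, -1.3, -0.3]
gripper_width: 85.5
grasp_force: 0.0
```

Request:
{"op": "send_rows", "data": {
  "targets": [
    {"gripper":-1,"x":-2.9,"y":-0.3,"z":0.3,"ax":0,"ay":0,"az":-3.9},
    {"gripper":-1,"x":-2.9,"y":-0.5,"z":0.3,"ax":0,"ay":0,"az":-3.9},
    {"gripper":-1,"x":-2.9,"y":-0.7,"z":0.3,"ax":0,"ay":0,"az":-3.9},
    {"gripper":-1,"x":-2.8,"y":-0.9,"z":0.3,"ax":0,"ay":0,"az":-3.9},
    {"gripper":-1,"x":-2.8,"y":-1.0,"z":0.3,"ax":0,"ay":0,"az":-3.9}
  ]
}}

```text
clock: 1.48
position: [483.7, -394.7, 201.3]
ee_rot: [-0.52, 0.854, -0.0, 0.0]
contact_force: [0.7, -0.6, 0.4]
gripper_width: 85.7
grasp_force: 0.0
```

Request:
{"op": "send_rows", "data": {
  "targets": [
    {"gripper":-1,"x":-2.7,"y":-1.2,"z":0.3,"ax":0,"ay":0,"az":-3.9},
    {"gripper":-1,"x":-2.6,"y":-1.4,"z":0.3,"ax":0,"ay":0,"az":-3.9},
    {"gripper":-1,"x":-2.5,"y":-1.6,"z":0,"ax":0,"ay":0,"az":-3.9},
    {"gripper":-1,"x":-2.4,"y":-1.8,"z":0,"ax":0,"ay":0,"az":-3.9},
    {"gripper":-1,"x":-2.2,"y":-1.9,"z":0,"ax":0,"ay":0,"az":-3.9}
  ]
}}

```text
clock: 1.9
position: [600.6, -304.1, 195.3]
ee_rot: [-0.657, 0.754, -0.0, -0.0]
contact_force: [-0.7, -1.2, -0.3]
gripper_width: 85.5
grasp_force: 0.0
```

```bash
cat > look.py <<'E'
from h import *
s=arm.read_state(); print(s['clock'],s['position'].round(1),R.from_quat(s['ee_rot']).as_matrix()[:,1].round(3),s['contact_force'].round(1))
p,d,m=snap('wrist'); save(p,'w2.png'); W=cloud(d,m); np.savez('w2.npz',p=p,W=W)
for lo,hi in [(26,34),(72,79),(79,110)]:
    k=(W[...,2]>lo)&(W[...,2]<hi)&(abs(W[...,0]-595)<60)&(abs(W[...,1]+325)<60); Q=W[k]
    v,u=np.nonzero(k); print(lo,k.sum(),Q.mean(0).round(1),cv2.minAreaRect(Q[:,:2].astype(np.float32)),u.mean(),v.mean())
E
python3 look.py
```

```text
1.9 [ 600.6 -304.1  195.3] [-0.991  0.137 -0.   ] [-0.7 -1.2 -0.3]
26 7038 [ 597.  -333.    28.8] ((597.7503662109375, -327.52142333984375), (99.44547271728516, 44.10427474975586), 81.90486145019531) 316.8874680306905 172.66183574879227
72 605 [ 601.  -305.    74.7] ((596.37158203125, -326.2296142578125), (64.67979431152344, 17.330001831054688), 77.70890045166016) 316.7603305785124 227.502479338843
79 359 [ 594.1 -353.4   95.1] ((594.1859741210938, -353.0561218261719), (11.269623756408691, 11.113146781921387), 37.1004524230957) 317.075208913649 152.55153203342618
```

View pics/w2.png

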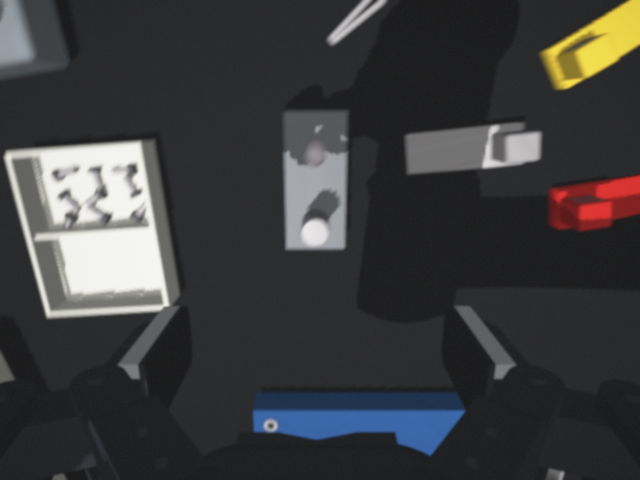

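The wrist view shows the broad-headed locating pin at (315,232), clearly apart from the slim gauge pin at (316,153). The grey wedge has its lug at (518,147) and its thin end at (408,155). Next I descend and grip the pin.

Request:
{"op": "send_rows", "data": {
  "targets": [
    {"gripper":-1,"x":-0.15,"y":0,"z":3,"ax":0,"ay":0,"az":0},
    {"gripper":-1,"x":0,"y":0,"z":3,"ax":0,"ay":0,"az":0},
    {"gripper":-1,"x":0,"y":0,"z":3,"ax":0,"ay":0,"az":0},
    {"gripper":-1,"x":0,"y":0,"z":3,"ax":0,"ay":0,"az":0},
    {"gripper":-1,"x":0,"y":0,"z":2.8,"ax":0,"ay":0,"az":0}
  ]
}}

```text
clock: 2.37
position: [599.3, -303.6, 45.8]
ee_rot: [-0.655, 0.755, 0.0, -0.0]
contact_force: [0.7, 0.2, -0.8]
gripper_width: 85.3
grasp_force: 0.0
```

Request:
{"op": "send_rows", "data": {
  "targets": [
    {"gripper":1,"x":0,"y":0,"z":0,"ax":0,"ay":0,"az":0},
    {"gripper":1,"x":0,"y":0,"z":0,"ax":0,"ay":0,"az":0},
    {"gripper":1,"x":0,"y":0,"z":0,"ax":0,"ay":0,"az":0},
    {"gripper":1,"x":0,"y":0,"z":0,"ax":0,"ay":0,"az":0},
    {"gripper":1,"x":0,"y":0,"z":0,"ax":0,"ay":0,"az":0}
  ]
}}

```text
clock: 2.78
position: [601.1, -304.1, 49.8]
ee_rot: [-0.656, 0.755, -0.002, 0.001]
contact_force: [-0.3, 0.6, 0.2]
gripper_width: 25.4
grasp_force: 0.0
```

Request:
{"op": "send_rows", "data": {
  "targets": [
    {"gripper":1,"x":0,"y":0,"z":0,"ax":0,"ay":0,"az":0},
    {"gripper":1,"x":0,"y":0,"z":0,"ax":0,"ay":0,"az":0},
    {"gripper":1,"x":0,"y":0,"z":0,"ax":0,"ay":0,"az":0},
    {"gripper":1,"x":0,"y":0,"z":0,"ax":0,"ay":0,"az":0},
    {"gripper":1,"x":0,"y":0,"z":0,"ax":0,"ay":0,"az":0}
  ]
}}

```text
clock: 3.2
position: [600.7, -304.1, 49.5]
ee_rot: [-0.656, 0.755, -0.001, 0.001]
contact_force: [-0.5, 0.7, 6.2]
gripper_width: 15.2
grasp_force: 58.4
```

Request:
{"op": "send_rows", "data": {
  "targets": [
    {"gripper":1,"x":0,"y":0,"z":-1,"ax":0,"ay":0,"az":0},
    {"gripper":1,"x":0,"y":0,"z":-3,"ax":0,"ay":0,"az":0},
    {"gripper":1,"x":0,"y":0,"z":-4,"ax":0,"ay":0,"az":0},
    {"gripper":1,"x":0,"y":0,"z":-4,"ax":0,"ay":0,"az":0},
    {"gripper":1,"x":0,"y":0,"z":-3,"ax":0,"ay":0,"az":0}
  ]
}}

```text
clock: 3.62
position: [600.1, -304.0, 201.4]
ee_rot: [-0.656, 0.755, -0.002, 0.001]
contact_force: [1.4, 0.8, -0.0]
gripper_width: 15.4
grasp_force: 59.5
```

Request:
{"op": "send_rows", "data": {
  "targets": [
    {"gripper":1,"x":-2,"y":0,"z":0,"ax":0,"ay":0,"az":0},
    {"gripper":1,"x":-4,"y":0,"z":0,"ax":0,"ay":0,"az":0},
    {"gripper":1,"x":-4,"y":0,"z":0,"ax":0,"ay":0,"az":0},
    {"gripper":1,"x":-3,"y":0,"z":0,"ax":0,"ay":0,"az":0},
    {"gripper":1,"x":0,"y":0,"z":0,"ax":0,"ay":0,"az":0}
  ]
}}

```text
clock: 4.03
position: [618.3, -170.0, 197.8]
ee_rot: [-0.657, 0.753, 0.0, 0.001]
contact_force: [-0.4, -0.8, -0.4]
gripper_width: 15.2
grasp_force: 59.6
```

```bash
python3 - <<'E'
from h import *
s=arm.read_state(); print(s['clock'],s['position'].round(1),s['gripper_width'],s['grasp_force'])
p,d,m=snap('wrist'); W=cloud(d,m); np.savez('w3.npz',p=p,W=W); save(p,'w3.png')
E
```

```text
4.0333 [ 618.3 -170.   197.8] 15.236340527953075 59.55464422702789
```

View pics/w3.png

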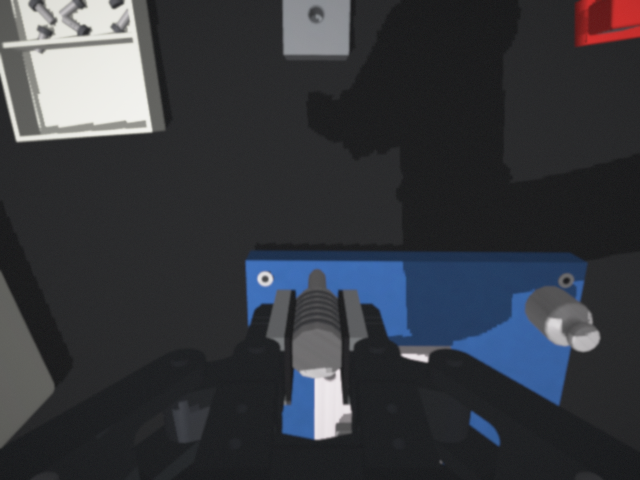

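The pin is held upright between the fingers, with its head at (318,335). The gripper hides the fixture from here, so I go beyond it to look back at the hole.

Request:
{"op": "send_rows", "data": {
  "targets": [
    {"gripper":1,"x":-3,"y":0,"z":0,"ax":0,"ay":0,"az":0},
    {"gripper":1,"x":-4,"y":0,"z":0,"ax":0,"ay":0,"az":0},
    {"gripper":1,"x":-4,"y":0,"z":0,"ax":0,"ay":0,"az":0},
    {"gripper":1,"x":-4,"y":0,"z":0,"ax":0,"ay":0,"az":0},
    {"gripper":1,"x":-3,"y":0,"z":0,"ax":0,"ay":0,"az":0}
  ]
}}

```text
clock: 4.5
position: [643.2, 5.0, 197.5]
ee_rot: [-0.656, 0.755, 0.0, 0.0]
contact_force: [1.0, 0.0, -1.6]
gripper_width: 15.2
grasp_force: 59.6
```

Request:
{"op": "send_rows", "data": {
  "targets": [
    {"gripper":1,"x":-3,"y":0,"z":0,"ax":0,"ay":0,"az":0},
    {"gripper":1,"x":-1,"y":0,"z":0,"ax":0,"ay":0,"az":0},
    {"gripper":1,"x":0,"y":0,"z":0,"ax":0,"ay":0,"az":0},
    {"gripper":1,"x":0,"y":0,"z":0,"ax":0,"ay":0,"az":0},
    {"gripper":1,"x":0,"y":0,"z":0,"ax":0,"ay":0,"az":0}
  ]
}}

```text
clock: 4.92
position: [648.6, 41.4, 197.3]
ee_rot: [-0.655, 0.756, 0.0, -0.0]
contact_force: [-0.6, -0.7, -0.5]
gripper_width: 15.4
grasp_force: 59.6
```

```bash
python3 - <<'E'
from h import *
s=arm.read_state(); print(s['clock'],s['position'].round(1),s['gripper_width'],s['grasp_force'])
p,d,m=snap('wrist'); W=cloud(d,m); np.savez('w4.npz',p=p,W=W); save(p,'w4.png')
E
```

```text
4.9167 [648.6  41.4 197.3] 15.412514229803865 59.55389142036438
```

View pics/w4.png

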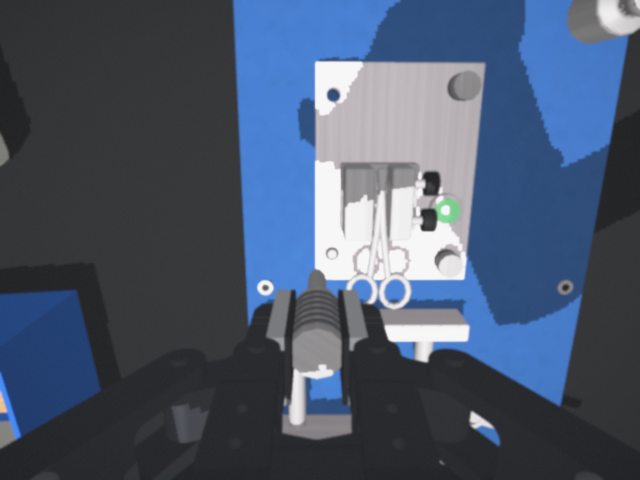

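Clear view: the open hole is at (333,95), the dowel at (332,253) and the plate corners at (316,62), (485,63) and (465,279). The pin's nose is at about (317,271).

```bash
python3 - <<'E'
from h import *
z=np.load('w4.npz'); W=z['W']; p=z['p']
m=arm.camera_model('wrist'); s=arm.read_state()
K=np.array([[m['fx'],0,m['cx']],[0,m['fy'],m['cy']],[0,0,1]]); T=np.array(m['cam_to_world'])
def hit(u,v,h):
    q=cv2.undistortPoints(np.array([[[u,v]]],float),K,np.array(m['distortion'],float))[0,0]
    r=T[:3,:3]@[*q,1]; return (T[:3,3]+r*(h-T[2,3])/r[2]).round(1)
print('plate z',W[120:150,330:440,2].mean(),'bed z',np.nanmedian(W[100:250,260:300,2]))
g=cv2.cvtColor(p,cv2.COLOR_RGB2GRAY).astype(float)
def cen(u,v,r):
    w=g[v-r:v+r+1,u-r:u+r+1]; w=np.clip(w.max()*0.6-w,0,None); yy,xx=np.mgrid[v-r:v+r+1,u-r:u+r+1]; return (xx*w).sum()/w.sum(),(yy*w).sum()/w.sum()
c=cen(333,95,9); print('hole px',c,hit(*c,45))
print('dowel',hit(332,254,45),'corners',hit(316,62,45),hit(485,63,45),hit(465,279,45),hit(315,278,45))
k=(abs(W[...,2]-45)<4); k[:40]=0;k[290:]=0;k[:,:290]=0;k[:,500:]=0
r=cv2.minAreaRect(W[k][:,:2].astype(np.float32)); print(r)
# pin in image
k=(abs(W[...,0]-s['position'][0])<30)&(abs(W[...,1]-s['position'][1])<40)&(W[...,2]>145)&(W[...,2]<300)
for lo in range(148,240,8):
    Q=W[k&(W[...,2]>=lo)&(W[...,2]<lo+8)]; print(lo,len(Q),np.round([*np.median(Q,0),*np.ptp(Q,0)],1) if len(Q) else '')
print('nose',hit(317,271,157),s['position'].round(1))
cv2.imwrite('pics/w4c.png',cv2.resize(cv2.cvtColor(p[250:400,240:400],cv2.COLOR_RGB2BGR),None,fx=4,fy=4))
E
```

```text
plate z nan bed z 23.82268104039082
hole px (np.float64(332.96275110843504), np.float64(94.60769609721386)) [626.7 -39.4  45. ]
dowel [642.   69.7  45. ] corners [634.9 -60.8  45. ] [526.8 -45.   45. ] [547.  103.1  45. ] [656.9  86.4  45. ]
((591.1290893554688, 21.305370330810547), (150.8953857421875, 109.98816680908203), 81.8001708984375)
148 5 [6.492e+02 3.930e+01 1.552e+02 2.300e+00 6.000e-01 1.800e+00]
156 82 [649.   38.8 160.9   7.7   3.9   7.8]
164 123 [648.6  39.  168.    7.7   5.    8. ]
172 74 [648.9  38.6 174.3   7.2   2.7   5. ]
180 1 [644.7  35.4 187.7   0.    0.    0. ]
188 274 [648.1  34.1 193.7  15.4   6.5   7.7]
196 612 [648.2  33.4 201.3  39.1  10.4   8. ]
204 1248 [647.9  33.1 208.2  42.1  11.1   8. ]
212 1596 [648.2  33.2 216.4  42.   25.4   8. ]
220 3382 [649.3  38.  222.4  41.9  25.1   8. ]
228 1713 [643.3  34.4 233.1  46.8  27.1   8. ]
236 2667 [657.3  31.1 241.4  59.9  30.2   8. ]
nose [648.8  39.4 157. ] [648.6  41.2 197.3]
```

View pics/w4c.png

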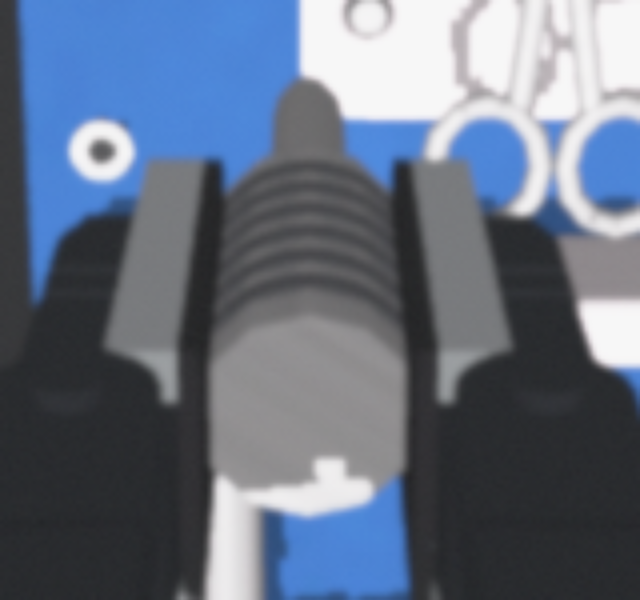

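Request:
{"op": "send_rows", "data": {
  "targets": [
    {"gripper":1,"x":2.5,"y":0.3,"z":0,"ax":0,"ay":0,"az":0},
    {"gripper":1,"x":3.0,"y":0.4,"z":0,"ax":0,"ay":0,"az":0},
    {"gripper":1,"x":2.0,"y":0.25,"z":1,"ax":0,"ay":0,"az":0},
    {"gripper":1,"x":0.85,"y":0.1,"z":2.5,"ax":0,"ay":0,"az":0},
    {"gripper":1,"x":0,"y":0,"z":3,"ax":0,"ay":0,"az":0}
  ]
}}

```text
clock: 5.38
position: [627.4, -42.0, 134.5]
ee_rot: [-0.654, 0.757, -0.002, 0.002]
contact_force: [0.6, 0.7, -0.8]
gripper_width: 14.8
grasp_force: 59.6
```

Request:
{"op": "send_rows", "data": {
  "targets": [
    {"gripper":1,"x":0,"y":0,"z":2.5,"ax":0,"ay":0,"az":0},
    {"gripper":1,"x":0,"y":0,"z":1,"ax":0,"ay":0,"az":0},
    {"gripper":1,"x":0,"y":0,"z":0,"ax":0,"ay":0,"az":0},
    {"gripper":1,"x":0,"y":0,"z":0,"ax":0,"ay":0,"az":0},
    {"gripper":1,"x":0,"y":0,"z":0,"ax":0,"ay":0,"az":0}
  ]
}}

```text
clock: 5.8
position: [628.2, -38.6, 99.3]
ee_rot: [-0.656, 0.755, -0.001, 0.001]
contact_force: [-0.5, 0.2, -0.7]
gripper_width: 15.0
grasp_force: 59.5
```

```bash
python3 - <<'E'
from h import *
s=arm.read_state(); print(s['clock'],s['position'].round(1),s['contact_force'].round(1),R.from_quat(s['ee_rot']).as_matrix()[:,2].round(4))
p,d,m=snap('wrist'); W=cloud(d,m); np.savez('w5.npz',p=p,W=W)
cv2.imwrite('pics/w5c.png',cv2.resize(cv2.cvtColor(p[190:350,220:420],cv2.COLOR_RGB2BGR),None,fx=3.5,fy=3.5))
E
```

```text
5.8 [628.2 -38.6  99.3] [-0.5  0.2 -0.7] [ 0.0035 -0.     -1.    ]
```

View pics/w5c.png

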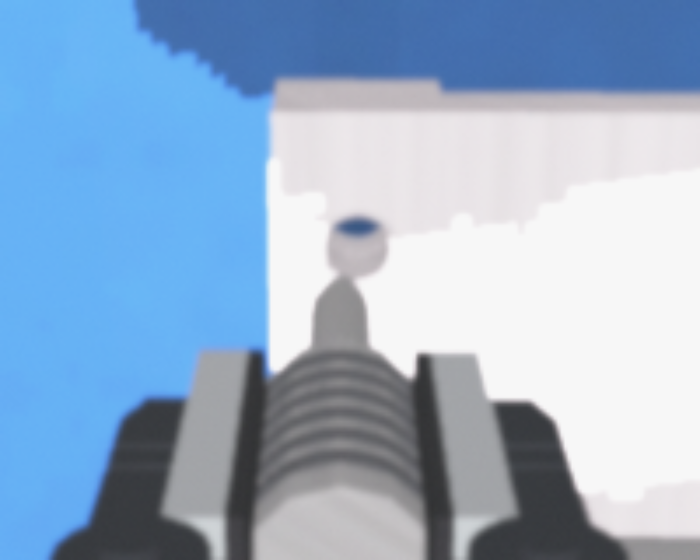

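The hole is at about (322.3,260.6) and the nose tip at (318.6,269.4). Now I compute their real offset.

```bash
cat >> h.py <<'E'
def hit(m,u,v,h):
    K=np.array([[m['fx'],0,m['cx']],[0,m['fy'],m['cy']],[0,0,1]]); T=np.array(m['cam_to_world'])
    q=cv2.undistortPoints(np.array([[[u,v]]],float),K,np.array(m['distortion'],float))[0,0]
    r=T[:3,:3]@[*q,1]; return (T[:3,3]+r*(h-T[2,3])/r[2])
E
python3 - <<'E'
from h import *
m=arm.camera_model('wrist'); W=np.load('w5.npz')['W']
h=hit(m,322.3,260.6,45); s=arm.read_state()['position']
print('hole',h.round(1),s.round(1))
k=(abs(W[...,0]-s[0])<12)&(abs(W[...,1]-s[1])<20)
for lo in range(54,84,5):
    Q=W[k&(W[...,2]>=lo)&(W[...,2]<lo+5)]
    if len(Q): print(lo,len(Q),Q.mean(0).round(1),Q.min(0).round(1),Q.max(0).round(1))
for z in (58,57): print('nose',hit(m,318.6,269.4,z).round(1))
M=R.from_quat(arm.read_state()['ee_rot']).as_matrix(); d=h-hit(m,318.6,269.4,58); d[2]=0; print('tool shift mm',(M.T@d).round(1))
E
```

```text
hole [626.  -39.9  45. ] [628.2 -38.4  99.5]
54 9 [628.8 -40.7  57.4] [627.1 -41.3  55.5] [630.2 -40.1  58.9]
59 54 [628.8 -40.8  62.2] [625.1 -41.9  60.2] [632.9 -38.1  63.9]
64 69 [628.4 -40.7  66.4] [625.1 -42.1  64.1] [632.8 -38.4  69. ]
69 83 [628.8 -40.8  71.6] [625.  -41.9  69.1] [632.6 -36.8  73.9]
74 67 [628.2 -41.1  76.4] [625.2 -42.   74. ] [631.8 -38.9  78.9]
79 4 [628.3 -41.8  79.8] [627.1 -42.3  79.1] [629.9 -41.4  80.8]
nose [627.7 -40.4  58. ]
nose [627.8 -40.1  57. ]
tool shift mm [-0.3  1.8 -0. ]
```

Request:
{"op": "send_rows", "data": {
  "targets": [
    {"gripper":1,"x":0.17,"y":0.18,"z":0,"ax":0,"ay":0,"az":0},
    {"gripper":1,"x":0,"y":0,"z":0.4,"ax":0,"ay":0,"az":0},
    {"gripper":1,"x":0,"y":0,"z":0.3,"ax":0,"ay":0,"az":0},
    {"gripper":1,"x":0,"y":0,"z":0,"ax":0,"ay":0,"az":0},
    {"gripper":1,"x":0,"y":0,"z":0,"ax":0,"ay":0,"az":0}
  ]
}}

```text
clock: 6.27
position: [624.5, -39.7, 90.1]
ee_rot: [-0.656, 0.755, 0.0, -0.0]
contact_force: [0.4, 0.5, -0.5]
gripper_width: 15.2
grasp_force: 59.5
```

```bash
python3 - <<'E'
from h import *
st=arm.read_state(); s=st['position']; print(st['clock'],s.round(1),st['contact_force'].round(1))
p,d,m=snap('wrist'); W=cloud(d,m)
k=(abs(W[...,0]-s[0])<12)&(abs(W[...,1]-s[1])<20)
Q=W[k&(W[...,2]>=56)&(W[...,2]<72)]; print('stem',Q.min(0).round(1),Q.max(0).round(1),np.percentile(Q,[3,97],axis=0).round(1))
cv2.imwrite('pics/w6c.png',cv2.resize(cv2.cvtColor(p[230:310,270:370],cv2.COLOR_RGB2BGR),None,fx=6,fy=6,interpolation=cv2.INTER_CUBIC))
E
```

```text
6.2667 [624.5 -39.7  90.1] [ 0.4  0.5 -0.5]
stem [621.2 -43.3  56.1] [628.9 -38.2  71.5] [[621.4 -43.1  56.5]
 [628.6 -40.   69.6]]
```

View pics/w6c.png

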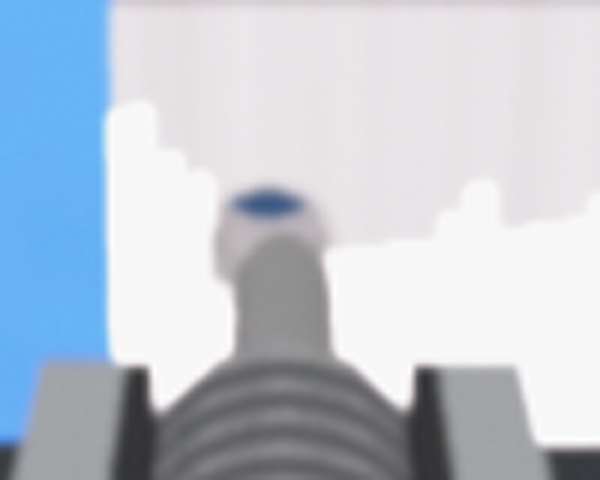

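```bash
python3 - <<'E'
from h import *
m=arm.camera_model('wrist'); st=arm.read_state(); print(st['position'])
for v in (261.3,270,279): print(hit(m,315.2,v,45).round(1))
print('L/R',hit(m,270+214/6,268,45).round(1),hit(m,270+328/6,268,45).round(1))
M=R.from_quat(st['ee_rot']).as_matrix(); print(M[:,:2].round(3))
print('nose tip', hit(m,317.3,269,49).round(1))
E
```

```text
[624.70627354 -39.74342992  90.22064384]
[625.3 -44.6  45. ]
[625.9 -40.4  45. ]
[626.5 -35.9  45. ]
L/R [630.1 -42.   45. ] [621.4 -40.7  45. ]
[[-0.14 -0.99]
 [-0.99  0.14]
 [ 0.    0.  ]]
nose tip [624.6 -42.2  49. ]
```

Request:
{"op": "send_rows", "data": {
  "targets": [
    {"gripper":1,"x":0.02,"y":-0.1,"z":0,"ax":0,"ay":0,"az":0},
    {"gripper":1,"x":0,"y":0,"z":0.3,"ax":0,"ay":0,"az":0},
    {"gripper":1,"x":0,"y":0,"z":0.3,"ax":0,"ay":0,"az":0},
    {"gripper":1,"x":0,"y":0,"z":0.3,"ax":0,"ay":0,"az":0},
    {"gripper":1,"x":0,"y":0,"z":0.1,"ax":0,"ay":0,"az":0}
  ]
}}

```text
clock: 6.73
position: [625.2, -40.2, 79.4]
ee_rot: [-0.655, 0.755, 0.0, -0.001]
contact_force: [-0.7, 0.5, -1.3]
gripper_width: 15.1
grasp_force: 59.5
```

The nose is inside the plate with no force showing, so I continue.

Request:
{"op": "send_rows", "data": {
  "targets": [
    {"gripper":1,"x":0,"y":0,"z":0.4,"ax":0,"ay":0,"az":0},
    {"gripper":1,"x":0,"y":0,"z":0.4,"ax":0,"ay":0,"az":0},
    {"gripper":1,"x":0,"y":0,"z":0.4,"ax":0,"ay":0,"az":0},
    {"gripper":1,"x":0,"y":0,"z":0,"ax":0,"ay":0,"az":0},
    {"gripper":1,"x":0,"y":0,"z":0,"ax":0,"ay":0,"az":0}
  ]
}}

```text
clock: 7.15
position: [625.4, -40.2, 67.8]
ee_rot: [-0.656, 0.755, 0.0, -0.0]
contact_force: [0.9, -0.4, -0.3]
gripper_width: 15.0
grasp_force: 59.5
```

Request:
{"op": "send_rows", "data": {
  "targets": [
    {"gripper":1,"x":0,"y":0,"z":0.4,"ax":0,"ay":0,"az":0},
    {"gripper":1,"x":0,"y":0,"z":0.4,"ax":0,"ay":0,"az":0},
    {"gripper":1,"x":0,"y":0,"z":0.3,"ax":0,"ay":0,"az":0},
    {"gripper":1,"x":0,"y":0,"z":0.2,"ax":0,"ay":0,"az":0},
    {"gripper":1,"x":0,"y":0,"z":0,"ax":0,"ay":0,"az":0}
  ]
}}

```text
clock: 7.57
position: [625.3, -40.2, 54.6]
ee_rot: [-0.656, 0.755, 0.0, -0.001]
contact_force: [-0.3, -0.6, -0.6]
gripper_width: 15.3
grasp_force: 59.6
```

Request:
{"op": "send_rows", "data": {
  "targets": [
    {"gripper":1,"x":0,"y":0,"z":0.2,"ax":0,"ay":0,"az":0},
    {"gripper":1,"x":0,"y":0,"z":0.1,"ax":0,"ay":0,"az":0},
    {"gripper":1,"x":0,"y":0,"z":0.1,"ax":0,"ay":0,"az":0},
    {"gripper":1,"x":0,"y":0,"z":0,"ax":0,"ay":0,"az":0},
    {"gripper":1,"x":0,"y":0,"z":0,"ax":0,"ay":0,"az":0}
  ]
}}

```text
clock: 7.98
position: [625.9, -40.1, 52.7]
ee_rot: [-0.656, 0.755, -0.0, 0.0]
contact_force: [-2.5, 1.2, 4.9]
gripper_width: 15.0
grasp_force: 60.3
```

Contact force is up 5 N and the TCP height matches the home depth (nose at about 9). Release and rise.

Request:
{"op": "send_rows", "data": {
  "targets": [
    {"gripper":0,"x":0,"y":0,"z":0,"ax":0,"ay":0,"az":0},
    {"gripper":0,"x":0,"y":0,"z":0,"ax":0,"ay":0,"az":0},
    {"gripper":0,"x":0,"y":0,"z":0,"ax":0,"ay":0,"az":0},
    {"gripper":0,"x":0,"y":0,"z":0,"ax":0,"ay":0,"az":0},
    {"gripper":0,"x":0,"y":0,"z":0,"ax":0,"ay":0,"az":0}
  ]
}}

```text
clock: 8.4
position: [625.7, -40.2, 51.1]
ee_rot: [-0.656, 0.755, 0.0, -0.0]
contact_force: [0.6, -0.4, 1.1]
gripper_width: 42.9
grasp_force: 0.0
```

Request:
{"op": "send_rows", "data": {
  "targets": [
    {"gripper":0,"x":0,"y":0,"z":-2,"ax":0,"ay":0,"az":0},
    {"gripper":0,"x":0,"y":0,"z":-3,"ax":0,"ay":0,"az":0},
    {"gripper":0,"x":0,"y":0,"z":-4,"ax":0,"ay":0,"az":0},
    {"gripper":0,"x":0,"y":0,"z":-4,"ax":0,"ay":0,"az":0},
    {"gripper":0,"x":0,"y":0,"z":-3,"ax":0,"ay":0,"az":0}
  ]
}}

```text
clock: 8.82
position: [626.5, -40.3, 215.0]
ee_rot: [-0.656, 0.755, -0.001, 0.001]
contact_force: [1.1, 0.8, 0.6]
gripper_width: 42.6
grasp_force: 0.0
```

```bash
python3 - <<'E'
from h import *
st=arm.read_state(); s=st['position']; print(st['clock'],s.round(1),st['contact_force'].round(1))
p,d,m=snap('wrist'); W=cloud(d,m); save(p,'w7.png')
k=(abs(W[...,0]-626)<15)&(abs(W[...,1]+40)<15)&(W[...,2]>60)&(W[...,2]<110); Q=W[k]
print(len(Q),np.percentile(Q[:,2],[10,50,90,98]))
Q=Q[Q[:,2]>np.percentile(Q[:,2],98)-5]; print(len(Q),Q.mean(0),np.ptp(Q,0))
k=(abs(W[...,2]-45)<3)&(abs(W[...,0]-600)<90)&(abs(W[...,1])<90); print('plate z',np.median(W[k][:,2]))
plan([450,-331,190],90,-1,15)
w=np.load('w2.npz')['W']
for lo,hi in ((36,48),(3,48)):
    k=(w[...,2]>lo)&(w[...,2]<hi)&(abs(w[...,0]-475)<65)&(abs(w[...,1]+333)<28)
    Q=w[k]; print(len(Q),Q.mean(0).round(1),cv2.minAreaRect(Q[:,:2].astype(np.float32)))
E
```

```text
8.8167 [626.5 -40.3 215. ] [1.1 0.8 0.6]
661 [68.90701276 77.57050621 78.5540236  79.01632041]
535 [626.55534541 -39.89938654  77.67459073] [18.01544122 17.76028276  5.31613817]
plate z 43.78902507280134
{"gripper":-1,"x":2.08,"y":0.92,"z":0.19,"ax":-0.04,"ay":0.05,"az":5.47},{"gripper":-1,"x":2.16,"y":0.72,"z":0.2,"ax":-0.04,"ay":0.05,"az":5.47},{"gripper":-1,"x":2.22,"y":0.51,"z":0.2,"ax":-0.04,"ay":0.05,"az":5.47},{"gripper":-1,"x":2.26,"y":0.29,"z":0.2,"ax":-0.04,"ay":0.05,"az":5.47},{"gripper":-1,"x":2.28,"y":0.08,"z":0.2,"ax":-0.04,"ay":0.05,"az":5.47},
{"gripper":-1,"x":2.27,"y":-0.14,"z":0.21,"ax":-0.04,"ay":0.05,"az":5.47},{"gripper":-1,"x":2.25,"y":-0.36,"z":0.21,"ax":-0.04,"ay":0.05,"az":5.47},{"gripper":-1,"x":2.21,"y":-0.57,"z":0.21,"ax":-0.04,"ay":0.05,"az":5.47},{"gripper":-1,"x":2.14,"y":-0.78,"z":0.21,"ax":-0.04,"ay":0.05,"az":5.47},{"gripper":-1,"x":2.06,"y":-0.98,"z":0.21,"ax":-0.04,"ay":0.05,"az":5.47},
{"gripper":-1,"x":1.95,"y":-1.17,"z":0.21,"ax":-0.04,"ay":0.05,"az":5.47},{"gripper":-1,"x":1.83,"y":-1.35,"z":0.21,"ax":-0.04,"ay":0.05,"az":5.47},{"gripper":-1,"x":1.7,"y":-1.52,"z":0.22,"ax":-0.04,"ay":0.05,"az":5.47},{"gripper":-1,"x":1.54,"y":-1.67,"z":0.21,"ax":-0.04,"ay":0.05,"az":5.47},{"gripper":-1,"x":1.38,"y":-1.82,"z":0.22,"ax":-0.04,"ay":0.05,"az":5.47},

end [ 450. -331.  190.]
1091 [ 454.2 -334.1   40.4] ((453.2573547363281, -333.52337646484375), (20.928569793701172, 24.568498611450195), 88.42827606201172)
5077 [ 479.5 -335.1   17.6] ((482.92279052734375, -334.16839599609375), (30.400009155273438, 83.91204071044922), 88.53722381591797)
```

The pin is home: its head top is at z≈79 and its axis at (626.5,-40). Next is the wedge.

```bash
python3 -c "
from h import *
plan([453.2,-333.5,140],88.5,0,15)"
```

```text
{"gripper":0,"x":2.1,"y":0.9,"z":0.53,"ax":-0.04,"ay":0.05,"az":5.57},{"gripper":0,"x":2.18,"y":0.69,"z":0.53,"ax":-0.04,"ay":0.05,"az":5.57},{"gripper":0,"x":2.23,"y":0.48,"z":0.53,"ax":-0.04,"ay":0.05,"az":5.57},{"gripper":0,"x":2.27,"y":0.26,"z":0.54,"ax":-0.04,"ay":0.05,"az":5.57},{"gripper":0,"x":2.28,"y":0.04,"z":0.54,"ax":-0.04,"ay":0.05,"az":5.57},
{"gripper":0,"x":2.27,"y":-0.18,"z":0.54,"ax":-0.04,"ay":0.05,"az":5.57},{"gripper":0,"x":2.25,"y":-0.4,"z":0.54,"ax":-0.04,"ay":0.05,"az":5.57},{"gripper":0,"x":2.19,"y":-0.62,"z":0.54,"ax":-0.04,"ay":0.05,"az":5.57},{"gripper":0,"x":2.12,"y":-0.83,"z":0.54,"ax":-0.04,"ay":0.05,"az":5.57},{"gripper":0,"x":2.03,"y":-1.03,"z":0.54,"ax":-0.04,"ay":0.05,"az":5.57},
{"gripper":0,"x":1.92,"y":-1.23,"z":0.55,"ax":-0.04,"ay":0.05,"az":5.57},{"gripper":0,"x":1.8,"y":-1.41,"z":0.55,"ax":-0.04,"ay":0.05,"az":5.57},{"gripper":0,"x":1.65,"y":-1.58,"z":0.55,"ax":-0.04,"ay":0.05,"az":5.57},{"gripper":0,"x":1.49,"y":-1.73,"z":0.54,"ax":-0.04,"ay":0.05,"az":5.57},{"gripper":0,"x":1.31,"y":-1.86,"z":0.55,"ax":-0.04,"ay":0.05,"az":5.57},

end [ 453.2 -333.5  140. ]
```

Request:
{"op": "send_rows", "data": {
  "targets": [
    {"gripper":0,"x":2.1,"y":0.9,"z":0.5,"ax":0,"ay":0,"az":5.6},
    {"gripper":0,"x":2.2,"y":0.7,"z":0.5,"ax":0,"ay":0,"az":5.6},
    {"gripper":0,"x":2.2,"y":0.5,"z":0.5,"ax":0,"ay":0,"az":5.6},
    {"gripper":0,"x":2.3,"y":0.3,"z":0.5,"ax":0,"ay":0,"az":5.6},
    {"gripper":0,"x":2.3,"y":0,"z":0.5,"ax":0,"ay":0,"az":5.6}
  ]
}}

```text
clock: 9.28
position: [564.9, -138.6, 185.7]
ee_rot: [-0.451, 0.892, 0.0, -0.0]
contact_force: [0.0, 0.4, -1.1]
gripper_width: 42.8
grasp_force: 0.0
```

Request:
{"op": "send_rows", "data": {
  "targets": [
    {"gripper":0,"x":2.3,"y":-0.2,"z":0.5,"ax":0,"ay":0,"az":5.6},
    {"gripper":0,"x":2.2,"y":-0.4,"z":0.5,"ax":0,"ay":0,"az":5.6},
    {"gripper":0,"x":2.2,"y":-0.6,"z":0.5,"ax":0,"ay":0,"az":5.6},
    {"gripper":0,"x":2.1,"y":-0.8,"z":0.5,"ax":0,"ay":0,"az":5.6},
    {"gripper":0,"x":2.0,"y":-1.0,"z":0.5,"ax":0,"ay":0,"az":5.6}
  ]
}}

```text
clock: 9.7
position: [505.5, -235.0, 160.8]
ee_rot: [-0.222, 0.975, 0.0, -0.0]
contact_force: [0.2, -0.4, -1.1]
gripper_width: 42.7
grasp_force: 0.0
```

Request:
{"op": "send_rows", "data": {
  "targets": [
    {"gripper":0,"x":1.9,"y":-1.2,"z":0.5,"ax":0,"ay":0,"az":5.6},
    {"gripper":0,"x":1.8,"y":-1.4,"z":0.5,"ax":0,"ay":0,"az":5.6},
    {"gripper":0,"x":1.6,"y":-1.6,"z":0.5,"ax":0,"ay":0,"az":5.6},
    {"gripper":0,"x":1.5,"y":-1.7,"z":0.5,"ax":0,"ay":0,"az":5.6},
    {"gripper":0,"x":1.3,"y":-1.9,"z":0.5,"ax":0,"ay":0,"az":5.6}
  ]
}}

```text
clock: 10.12
position: [446.4, -331.9, 135.8]
ee_rot: [0.021, 1.0, 0.0, -0.0]
contact_force: [1.3, 0.2, 0.2]
gripper_width: 42.4
grasp_force: 0.0
```

Request:
{"op": "send_rows", "data": {
  "targets": [
    {"gripper":0,"x":0,"y":0,"z":0,"ax":0,"ay":0,"az":0},
    {"gripper":0,"x":0,"y":0,"z":0,"ax":0,"ay":0,"az":0}
  ]
}}

```text
clock: 10.28
position: [446.3, -331.8, 135.7]
ee_rot: [0.019, 1.0, 0.0, -0.001]
contact_force: [0.4, 0.2, -0.1]
gripper_width: 42.2
grasp_force: 0.0
```

```bash
python3 - <<'E'
from h import *
st=arm.read_state(); s=st['position']; M=R.from_quat(st['ee_rot']).as_matrix(); print(st['clock'],s.round(1),M.round(4))
p,d,m=snap('wrist'); w=cloud(d,m); save(p,'w8.png')
for lo,hi in ((36,48),(3,48)):
    k=(w[...,2]>lo)&(w[...,2]<hi)&(abs(w[...,0]-475)<65)&(abs(w[...,1]+333)<22)
    Q=w[k]; print(len(Q),Q.mean(0).round(1),cv2.minAreaRect(Q[:,:2].astype(np.float32)),Q.min(0),Q.max(0))
plan([453.2,-333.5,20],88.5,0,5)
E
```

```text
10.2833 [ 446.3 -331.8  135.7] [[-9.993e-01  3.750e-02 -1.100e-03]
 [ 3.750e-02  9.993e-01  5.000e-04]
 [ 1.100e-03  4.000e-04 -1.000e+00]]
1386 [ 451.6 -333.5   40.5] ((452.222412109375, -333.55322265625), (20.298873901367188, 24.057710647583008), 87.25994110107422) [ 440.23847501 -344.15039535   36.02017672] [ 464.49699694 -323.25493141   42.82596562]
5042 [ 474.7 -334.1   18.9] ((482.0533447265625, -334.420166015625), (30.01799774169922, 83.79292297363281), 88.35791015625) [ 439.91657313 -350.39808243    3.01123725] [ 524.28287656 -318.28871998   42.82596562]
{"gripper":0,"x":-0.13,"y":-0.04,"z":2.32,"ax":0,"ay":-0,"az":-0.11},{"gripper":0,"x":-0.12,"y":-0.04,"z":2.32,"ax":0,"ay":-0,"az":-0.11},{"gripper":0,"x":-0.13,"y":-0.04,"z":2.32,"ax":0,"ay":-0,"az":-0.11},{"gripper":0,"x":-0.12,"y":-0.04,"z":2.32,"ax":0,"ay":-0,"az":-0.11},{"gripper":0,"x":-0.13,"y":-0.04,"z":2.32,"ax":0,"ay":-0,"az":-0.11},

end [ 453.2 -333.5   20. ]
```

View pics/w8.png

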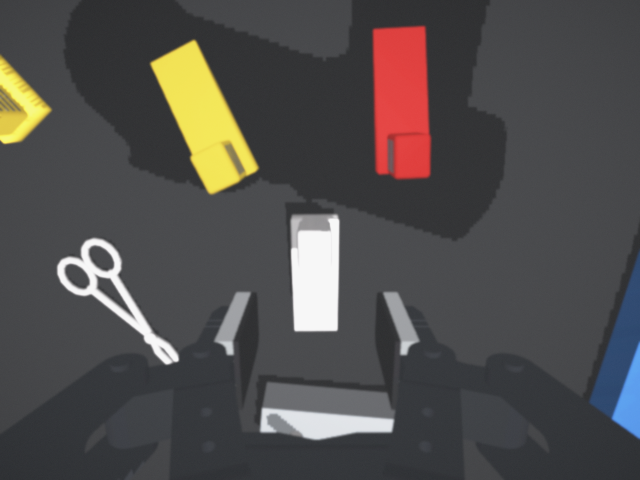

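The grey wedge lies between the fingers, lug at (314,235) and tongue pointing away. The red and yellow look-alikes are clear of it. I descend and grip.

Request:
{"op": "send_rows", "data": {
  "targets": [
    {"gripper":0,"x":-0.2,"y":-0.1,"z":2.3,"ax":0,"ay":0,"az":-0.5},
    {"gripper":0,"x":-0.2,"y":-0.05,"z":2.3,"ax":0,"ay":0,"az":0},
    {"gripper":0,"x":-0.2,"y":0,"z":2.3,"ax":0,"ay":0,"az":0},
    {"gripper":0,"x":0,"y":0,"z":2.3,"ax":0,"ay":0,"az":0},
    {"gripper":0,"x":0,"y":0,"z":2.3,"ax":0,"ay":0,"az":0}
  ]
}}

```text
clock: 10.75
position: [454.4, -332.0, 20.7]
ee_rot: [0.012, 1.0, -0.0, 0.001]
contact_force: [-0.2, 0.3, -0.3]
gripper_width: 42.6
grasp_force: 0.0
```

Request:
{"op": "send_rows", "data": {
  "targets": [
    {"gripper":0,"x":0,"y":0,"z":0,"ax":0,"ay":0,"az":0},
    {"gripper":1,"x":0,"y":0,"z":0,"ax":0,"ay":0,"az":0},
    {"gripper":1,"x":0,"y":0,"z":0,"ax":0,"ay":0,"az":0},
    {"gripper":1,"x":0,"y":0,"z":0,"ax":0,"ay":0,"az":0},
    {"gripper":1,"x":0,"y":0,"z":0,"ax":0,"ay":0,"az":0}
  ]
}}

```text
clock: 11.17
position: [454.1, -332.9, 22.7]
ee_rot: [0.014, 1.0, -0.0, 0.001]
contact_force: [0.4, 0.8, 0.6]
gripper_width: 18.8
grasp_force: 60.6
```

Request:
{"op": "send_rows", "data": {
  "targets": [
    {"gripper":1,"x":0,"y":0,"z":0,"ax":0,"ay":0,"az":0},
    {"gripper":1,"x":0,"y":0,"z":0,"ax":0,"ay":0,"az":0},
    {"gripper":1,"x":0,"y":0,"z":0,"ax":0,"ay":0,"az":0}
  ]
}}

```text
clock: 11.42
position: [454.1, -332.9, 22.7]
ee_rot: [0.014, 1.0, -0.0, 0.001]
contact_force: [-0.4, 3.2, 5.6]
gripper_width: 18.3
grasp_force: 61.4
```

The lug is gripped, width about 18 and TCP 22.7 above the wedge's underside. Next I lift and plan the traverse over the weight.

Request:
{"op": "send_rows", "data": {
  "targets": [
    {"gripper":1,"x":0,"y":0,"z":-1,"ax":0,"ay":0,"az":0},
    {"gripper":1,"x":0,"y":0,"z":-3,"ax":0,"ay":0,"az":0},
    {"gripper":1,"x":0,"y":0,"z":-4,"ax":0,"ay":0,"az":0},
    {"gripper":1,"x":0,"y":0,"z":-4,"ax":0,"ay":0,"az":0},
    {"gripper":1,"x":0,"y":0,"z":-2,"ax":0,"ay":0,"az":0}
  ]
}}

```text
clock: 11.83
position: [454.5, -334.0, 166.7]
ee_rot: [0.013, 1.0, -0.002, 0.003]
contact_force: [1.5, -0.2, -1.4]
gripper_width: 19.0
grasp_force: 60.4
```

```bash
python3 - <<'E'
from h import *
st=arm.read_state(); print(st['position'].round(1),st['gripper_width'],st['contact_force'].round(1))
plan([455,41,162],81.8,1,15)
E
```

```text
[ 454.5 -334.   166.7] 18.99782763378787 [ 1.5 -0.2 -1.4]
{"gripper":1,"x":0.06,"y":2.5,"z":0.02,"ax":-0.01,"ay":0.02,"az":0.44},{"gripper":1,"x":0.08,"y":2.5,"z":0.02,"ax":-0.01,"ay":0.02,"az":0.44},{"gripper":1,"x":0.1,"y":2.5,"z":0.02,"ax":-0.01,"ay":0.02,"az":0.44},{"gripper":1,"x":0.12,"y":2.5,"z":0.02,"ax":-0.01,"ay":0.02,"az":0.44},{"gripper":1,"x":0.14,"y":2.5,"z":0.02,"ax":-0.01,"ay":0.02,"az":0.44},
{"gripper":1,"x":0.16,"y":2.49,"z":0.02,"ax":-0.01,"ay":0.02,"az":0.44},{"gripper":1,"x":0.18,"y":2.49,"z":0.03,"ax":-0.01,"ay":0.02,"az":0.44},{"gripper":1,"x":0.2,"y":2.49,"z":0.03,"ax":-0.01,"ay":0.02,"az":0.44},{"gripper":1,"x":0.22,"y":2.49,"z":0.03,"ax":-0.01,"ay":0.02,"az":0.44},{"gripper":1,"x":0.24,"y":2.49,"z":0.03,"ax":-0.01,"ay":0.02,"az":0.44},
{"gripper":1,"x":0.26,"y":2.49,"z":0.02,"ax":-0.01,"ay":0.02,"az":0.44},{"gripper":1,"x":0.27,"y":2.48,"z":0.03,"ax":-0.01,"ay":0.02,"az":0.44},{"gripper":1,"x":0.3,"y":2.48,"z":0.03,"ax":-0.01,"ay":0.02,"az":0.44},{"gripper":1,"x":0.31,"y":2.48,"z":0.02,"ax":-0.01,"ay":0.02,"az":0.44},{"gripper":1,"x":0.33,"y":2.49,"z":0.03,"ax":-0.01,"ay":0.02,"az":0.44},

end [455.  41. 162.]
```

Request:
{"op": "send_rows", "data": {
  "targets": [
    {"gripper":1,"x":0,"y":2.5,"z":0,"ax":0,"ay":0,"az":0.4},
    {"gripper":1,"x":0.1,"y":2.5,"z":0,"ax":0,"ay":0,"az":0.4},
    {"gripper":1,"x":0.1,"y":2.5,"z":0,"ax":0,"ay":0,"az":0.5},
    {"gripper":1,"x":0.1,"y":2.5,"z":0,"ax":0,"ay":0,"az":0.4},
    {"gripper":1,"x":0.1,"y":2.5,"z":0,"ax":0,"ay":0,"az":0.5}
  ]
}}

```text
clock: 12.25
position: [453.4, -206.8, 161.4]
ee_rot: [0.034, 0.999, 0.0, -0.0]
contact_force: [-0.1, 0.2, -1.9]
gripper_width: 18.7
grasp_force: 60.4
```

Request:
{"op": "send_rows", "data": {
  "targets": [
    {"gripper":1,"x":0.2,"y":2.5,"z":0,"ax":0,"ay":0,"az":0.4},
    {"gripper":1,"x":0.2,"y":2.5,"z":0,"ax":0,"ay":0,"az":0.4},
    {"gripper":1,"x":0.2,"y":2.5,"z":0,"ax":0,"ay":0,"az":0.5},
    {"gripper":1,"x":0.2,"y":2.5,"z":0,"ax":0,"ay":0,"az":0.4},
    {"gripper":1,"x":0.2,"y":2.5,"z":0,"ax":0,"ay":0,"az":0.5}
  ]
}}

```text
clock: 12.67
position: [453.6, -81.4, 161.4]
ee_rot: [0.053, 0.999, -0.0, -0.0]
contact_force: [0.0, 0.2, -2.1]
gripper_width: 18.9
grasp_force: 60.4
```

Request:
{"op": "send_rows", "data": {
  "targets": [
    {"gripper":1,"x":0.3,"y":2.5,"z":0,"ax":0,"ay":0,"az":0.4},
    {"gripper":1,"x":0.3,"y":2.5,"z":0,"ax":0,"ay":0,"az":0.4},
    {"gripper":1,"x":0.3,"y":2.5,"z":0,"ax":0,"ay":0,"az":0.5},
    {"gripper":1,"x":0.3,"y":2.5,"z":0,"ax":0,"ay":0,"az":0.4},
    {"gripper":1,"x":0.3,"y":2.5,"z":0,"ax":0,"ay":0,"az":0.5}
  ]
}}

```text
clock: 13.08
position: [453.6, 44.3, 161.4]
ee_rot: [0.072, 0.997, -0.0, -0.0]
contact_force: [1.1, -0.6, -1.8]
gripper_width: 18.9
grasp_force: 60.4
```

Request:
{"op": "send_rows", "data": {
  "targets": [
    {"gripper":1,"x":0,"y":0,"z":2,"ax":0,"ay":0,"az":0},
    {"gripper":1,"x":0,"y":0,"z":3,"ax":0,"ay":0,"az":0},
    {"gripper":1,"x":0,"y":0,"z":3,"ax":0,"ay":0,"az":0},
    {"gripper":1,"x":0,"y":0,"z":1,"ax":0,"ay":0,"az":0},
    {"gripper":1,"x":0,"y":0,"z":0,"ax":0,"ay":0,"az":0}
  ]
}}

```text
clock: 13.5
position: [451.8, 42.3, 68.7]
ee_rot: [0.072, 0.997, -0.002, -0.003]
contact_force: [0.7, -0.9, -2.4]
gripper_width: 18.6
grasp_force: 60.2
```

```bash
python3 - <<'E'
from h import *
st=arm.read_state(); print(st['clock'],st['position'].round(1),st['gripper_width'],R.from_quat(st['ee_rot']).as_matrix().round(3))
p,d,m=snap('top'); W=cloud(d,m)
k=(abs(W[...,2]-45)<3)&(abs(W[...,0]-590)<75)&(abs(W[...,1]-20)<95); print('plate',cv2.minAreaRect(W[k][:,:2].astype(np.float32)))
p,d,m=snap('wrist'); W=cloud(d,m); save(p,'w9.png'); np.savez('w9.npz',p=p,W=W)
k=(W[...,2]>40)&(W[...,2]<110)&(abs(W[...,0]-480)<80)&(abs(W[...,1]-40)<40)
Q=W[k]; print(len(Q),Q.min(0),Q.max(0))
E
```

```text
13.5 [451.8  42.3  68.7] 18.551036890648994 [[-0.99   0.143 -0.007]
 [ 0.143  0.99  -0.003]
 [ 0.007 -0.004 -1.   ]]
plate ((580.9898681640625, 23.69745635986328), (150.2074737548828, 128.8479766845703), 81.98326110839844)
16334 [437.0186967   17.15527335  45.77235269] [524.65791501  70.07069931 109.99417761]
```

View pics/w9.png

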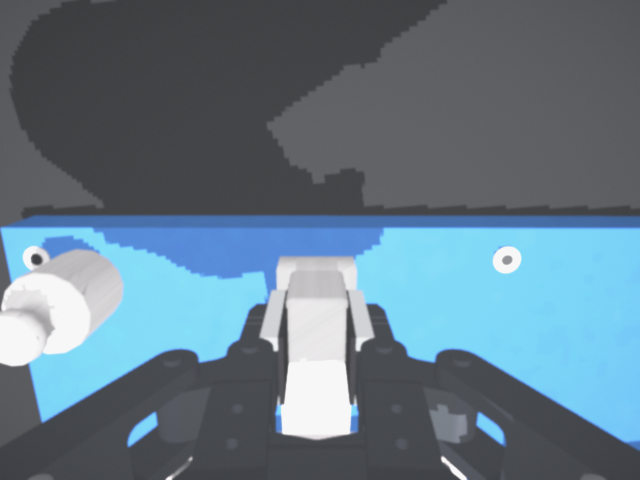

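The wedge is held straight with its lug at (316,310), clear of the weight at (60,290). It is 1 mm off the fixture's midline and its thin end is about 15 mm before the edge. I lower it onto the bed.

Request:
{"op": "send_rows", "data": {
  "targets": [
    {"gripper":1,"x":0,"y":0,"z":0.8,"ax":0,"ay":0,"az":0},
    {"gripper":1,"x":0,"y":0,"z":0.6,"ax":0,"ay":0,"az":0},
    {"gripper":1,"x":0,"y":0,"z":0.4,"ax":0,"ay":0,"az":0},
    {"gripper":1,"x":0,"y":0,"z":0,"ax":0,"ay":0,"az":0},
    {"gripper":1,"x":0,"y":0,"z":0,"ax":0,"ay":0,"az":0}
  ]
}}

```text
clock: 14.02
position: [454.4, 43.5, 53.3]
ee_rot: [0.071, 0.997, -0.0, -0.0]
contact_force: [0.8, 0.8, -2.5]
gripper_width: 18.6
grasp_force: 60.3
```

Request:
{"op": "send_rows", "data": {
  "targets": [
    {"gripper":1,"x":0,"y":0,"z":0.1,"ax":0,"ay":0,"az":0},
    {"gripper":1,"x":0,"y":0,"z":0,"ax":0,"ay":0,"az":0},
    {"gripper":1,"x":0,"y":0,"z":0,"ax":0,"ay":0,"az":0}
  ]
}}

```text
clock: 14.27
position: [454.6, 43.6, 52.5]
ee_rot: [0.071, 0.997, 0.0, 0.0]
contact_force: [0.9, 0.4, -1.9]
gripper_width: 18.8
grasp_force: 60.3
```

Request:
{"op": "send_rows", "data": {
  "targets": [
    {"gripper":1,"x":0,"y":0,"z":0.1,"ax":0,"ay":0,"az":0},
    {"gripper":1,"x":0,"y":0,"z":0,"ax":0,"ay":0,"az":0},
    {"gripper":1,"x":0,"y":0,"z":0,"ax":0,"ay":0,"az":0}
  ]
}}

```text
clock: 14.52
position: [454.4, 43.6, 51.3]
ee_rot: [0.071, 0.997, -0.0, -0.0]
contact_force: [-0.6, 0.1, -2.8]
gripper_width: 18.6
grasp_force: 60.3
```

Request:
{"op": "send_rows", "data": {
  "targets": [
    {"gripper":1,"x":0,"y":0,"z":0.15,"ax":0,"ay":0,"az":0},
    {"gripper":1,"x":0,"y":0,"z":0.1,"ax":0,"ay":0,"az":0},
    {"gripper":1,"x":0,"y":0,"z":0,"ax":0,"ay":0,"az":0},
    {"gripper":1,"x":0,"y":0,"z":0,"ax":0,"ay":0,"az":0}
  ]
}}

```text
clock: 14.85
position: [454.4, 43.5, 48.7]
ee_rot: [0.071, 0.997, -0.0, -0.0]
contact_force: [0.3, -1.1, -2.4]
gripper_width: 18.8
grasp_force: 60.3
```

Request:
{"op": "send_rows", "data": {
  "targets": [
    {"gripper":1,"x":0,"y":0,"z":0.1,"ax":0,"ay":0,"az":0},
    {"gripper":1,"x":0,"y":0,"z":0,"ax":0,"ay":0,"az":0},
    {"gripper":1,"x":0,"y":0,"z":0,"ax":0,"ay":0,"az":0}
  ]
}}

```text
clock: 15.1
position: [454.6, 43.6, 47.8]
ee_rot: [0.071, 0.997, 0.0, 0.0]
contact_force: [-0.2, -0.6, -2.6]
gripper_width: 18.5
grasp_force: 60.4
```

Request:
{"op": "send_rows", "data": {
  "targets": [
    {"gripper":1,"x":0,"y":0,"z":0.1,"ax":0,"ay":0,"az":0},
    {"gripper":1,"x":0,"y":0,"z":0,"ax":0,"ay":0,"az":0},
    {"gripper":1,"x":0,"y":0,"z":0,"ax":0,"ay":0,"az":0}
  ]
}}

```text
clock: 15.35
position: [454.5, 43.6, 47.6]
ee_rot: [0.071, 0.997, -0.0, 0.0]
contact_force: [-3.0, -0.4, 6.7]
gripper_width: 18.9
grasp_force: 61.3
```

Contact with the bed at TCP 47.6, matching the expected height. I slide in while easing the press slightly.

Request:
{"op": "send_rows", "data": {
  "targets": [
    {"gripper":1,"x":-0.5,"y":-0.1,"z":-0.05,"ax":0,"ay":0,"az":0},
    {"gripper":1,"x":-0.7,"y":-0.1,"z":0,"ax":0,"ay":0,"az":0},
    {"gripper":1,"x":-0.7,"y":0,"z":0,"ax":0,"ay":0,"az":0},
    {"gripper":1,"x":-0.6,"y":0,"z":0,"ax":0,"ay":0,"az":0},
    {"gripper":1,"x":-0.5,"y":0,"z":0,"ax":0,"ay":0,"az":0}
  ]
}}

```text
clock: 15.77
position: [484.0, 36.8, 47.6]
ee_rot: [0.071, 0.997, -0.0, -0.001]
contact_force: [-5.5, 1.0, 7.5]
gripper_width: 18.6
grasp_force: 61.6
```

Request:
{"op": "send_rows", "data": {
  "targets": [
    {"gripper":1,"x":0,"y":0,"z":0,"ax":0,"ay":0,"az":0},
    {"gripper":1,"x":0,"y":0,"z":0,"ax":0,"ay":0,"az":0}
  ]
}}

```text
clock: 15.93
position: [485.3, 37.0, 47.7]
ee_rot: [0.071, 0.997, 0.0, 0.001]
contact_force: [1.1, -3.0, 2.9]
gripper_width: 18.6
grasp_force: 61.0
```

Request:
{"op": "send_rows", "data": {
  "targets": [
    {"gripper":1,"x":-0.2,"y":0,"z":0,"ax":0,"ay":0,"az":0},
    {"gripper":1,"x":-0.2,"y":0,"z":0,"ax":0,"ay":0,"az":0},
    {"gripper":1,"x":0,"y":0,"z":0,"ax":0,"ay":0,"az":0},
    {"gripper":1,"x":0,"y":0,"z":0,"ax":0,"ay":0,"az":0}
  ]
}}

```text
clock: 16.27
position: [487.1, 36.5, 47.7]
ee_rot: [0.071, 0.997, -0.0, -0.001]
contact_force: [-4.3, -0.4, 7.4]
gripper_width: 18.3
grasp_force: 61.6
```

Request:
{"op": "send_rows", "data": {
  "targets": [
    {"gripper":1,"x":-0.3,"y":0,"z":0,"ax":0,"ay":0,"az":0},
    {"gripper":1,"x":-0.3,"y":0,"z":0,"ax":0,"ay":0,"az":0},
    {"gripper":1,"x":-0.3,"y":0,"z":0,"ax":0,"ay":0,"az":0},
    {"gripper":1,"x":0,"y":0,"z":0,"ax":0,"ay":0,"az":0},
    {"gripper":1,"x":0,"y":0,"z":0,"ax":0,"ay":0,"az":0}
  ]
}}

```text
clock: 16.68
position: [492.4, 34.6, 47.6]
ee_rot: [0.072, 0.997, -0.001, -0.004]
contact_force: [-13.0, 1.8, 16.3]
gripper_width: 19.1
grasp_force: 62.7
```

Request:
{"op": "send_rows", "data": {
  "targets": [
    {"gripper":1,"x":-0.3,"y":0,"z":0,"ax":0,"ay":0,"az":0},
    {"gripper":1,"x":-0.3,"y":0,"z":0,"ax":0,"ay":0,"az":0},
    {"gripper":1,"x":-0.2,"y":0,"z":0,"ax":0,"ay":0,"az":0},
    {"gripper":1,"x":0,"y":0,"z":0,"ax":0,"ay":0,"az":0},
    {"gripper":1,"x":0,"y":0,"z":0,"ax":0,"ay":0,"az":0}
  ]
}}

```text
clock: 17.1
position: [499.4, 33.0, 47.7]
ee_rot: [0.072, 0.997, -0.002, -0.005]
contact_force: [-15.3, 1.0, 17.8]
gripper_width: 18.7
grasp_force: 63.0
```

```bash
python3 - <<'E'
from h import *
st=arm.read_state(); s=st['position']; print(st['clock'],s.round(1),st['contact_force'].round(1),R.from_quat(st['ee_rot']).as_matrix()[:,2].round(4))
W0=np.load('topW.npy')
for n in ('top','scene'):
    W=np.nanmedian([cloud(*snap(n)[1:]) for _ in range(6)],0)
    c,sn=np.cos(np.radians(8.2)),np.sin(np.radians(8.2))
    def fx(W): d=W[...,:2]-[591.1,21.3]; return d[...,0]*c-d[...,1]*sn, d[...,0]*sn+d[...,1]*c
    for nm,V in ((('before',W0),) if n=='top' else ())+(('now',W),):
        a,b=fx(V)
        for sgn in (-1,1):
            k=(abs(V[...,2]-46)<8)&(a>-52)&(a<52)&(sgn*b>38)&(sgn*b<72)&~((a<-22)&(sgn*b>46))&~((a>28)&(sgn*b>42))
            A=np.stack([a[k],b[k],np.ones(k.sum())],1)
            x=np.linalg.lstsq(A,V[k][:,2],rcond=None)[0]; r=V[k][:,2]-A@x; g=abs(r)<2
            x=np.linalg.lstsq(A[g],V[k][g,2],rcond=None)[0]; print(n,nm,sgn,g.sum(),'slope/100mm',round(x[0]*100,2),'z0',round(x[2],2))
E
```

```text
17.1 [499.4  33.   47.7] [-15.3   1.   17.8] [-0.0108 -0.0027 -0.9999]
top before -1 175 slope/100mm -0.25 z0 44.64
top before 1 112 slope/100mm -0.16 z0 46.83
top now -1 267 slope/100mm -2.42 z0 46.44
top now 1 7 slope/100mm -2.63 z0 43.71
scene now -1 176 slope/100mm -1.44 z0 45.43
scene now 1 25 slope/100mm -1.9 z0 45.89<stdin>:5: RuntimeWarning: All-NaN slice encountered
```

The plate's tilt says the feet are up about 2.1 mm, and the geometry agrees at 2.2. A little farther.

Request:
{"op": "send_rows", "data": {
  "targets": [
    {"gripper":1,"x":-0.2,"y":0,"z":0,"ax":0,"ay":0,"az":0},
    {"gripper":1,"x":-0.2,"y":0,"z":0,"ax":0,"ay":0,"az":0},
    {"gripper":1,"x":0,"y":0,"z":0,"ax":0,"ay":0,"az":0},
    {"gripper":1,"x":0,"y":0,"z":0,"ax":0,"ay":0,"az":0},
    {"gripper":1,"x":0,"y":0,"z":0,"ax":0,"ay":0,"az":0}
  ]
}}

```text
clock: 18.12
position: [503.0, 32.3, 47.6]
ee_rot: [0.072, 0.997, -0.002, -0.006]
contact_force: [-16.6, 1.4, 19.4]
gripper_width: 18.5
grasp_force: 63.0
```

```bash
python3 - <<'E'
from h import *
st=arm.read_state(); s=st['position']; print(st['clock'],s.round(1),st['contact_force'].round(1),st['grasp_force'],R.from_quat(st['ee_rot']).as_matrix()[:,2].round(4))
V=np.nanmedian([cloud(*snap('top')[1:]) for _ in range(6)],0)
c,sn=np.cos(np.radians(8.2)),np.sin(np.radians(8.2)); d=V[...,:2]-[591.1,21.3]; a,b=d[...,0]*c-d[...,1]*sn, d[...,0]*sn+d[...,1]*c
k=(abs(V[...,2]-46)<8)&(a>-52)&(a<52)&(-b>38)&(-b<72)&~((a<-22)&(-b>46))&~((a>28)&(-b>42))
A=np.stack([a[k],b[k],np.ones(k.sum())],1); z=V[k][:,2]
x=np.linalg.lstsq(A,z,rcond=None)[0]; g=abs(z-A@x)<2; x=np.linalg.lstsq(A[g],z[g],rcond=None)[0]; print(g.sum(),x*100)
p,dd,m=snap('scene'); cv2.imwrite('pics/s2.png',cv2.resize(cv2.cvtColor(p[130:290,260:470],cv2.COLOR_RGB2BGR),None,fx=3.6,fy=3.6))
E
```

```text
18.1167 [503.   32.3  47.6] [-16.6   1.4  19.4] 62.98176884651184 [-0.0114 -0.0028 -0.9999]
264 [-2.90914394e+00  1.10203613e+00  4.74658219e+03]
```

Feet are up about 2.5–2.9 mm, the wedge is level, on the midline and at rest. I hand the job in.

Request:
{"op": "send_rows", "data": {
  "targets": [
    {"gripper":1,"x":0,"y":0,"z":0,"ax":0,"ay":0,"az":0},
    {"gripper":1,"x":0,"y":0,"z":0,"ax":0,"ay":0,"az":0},
    {"gripper":1,"x":0,"y":0,"z":0,"ax":0,"ay":0,"az":0},
    {"gripper":1,"x":0,"y":0,"z":0,"ax":0,"ay":0,"az":0}
  ]
}}

```text
clock: 18.8
position: [503.0, 32.3, 47.6]
ee_rot: [0.072, 0.997, -0.002, -0.006]
contact_force: [-16.5, 0.7, 19.7]
gripper_width: 18.7
grasp_force: 63.0
```

```bash
python3 -c "
from h import *
print(arm.read_state()['position']); print(arm.job_done())"
```

```text
[502.98702085  32.31845802  47.63514929]
the job is handed in; nothing more can be done
None
```

The job is handed in, no verdict returned: the locating pin is home and released, and the gripper holds the wedge under the front edge with the front feet about 2.5–2.9 mm clear by measurement; I viewed 11 pictures, one over the limit of 10.

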